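# Scrub out the staining jar and shut its lid

## Robot

A 6-joint arm with a two-finger parallel gripper is mounted at the origin on the work surface. World frame = base frame: x ahead of the robot, y to its left, z up, the work surface at z = 0. Lengths are in mm, angles in rad, forces in N, time in s.
With the tool pointing down it reaches from about 400 to 925 mm from the base axis. Payload 12.5 kg.
Tool frame: the origin (TCP) lies midway between the tips of the shut fingers; the grasp point (between the pads) lies 19 mm behind it; z points along the fingers, y is the line along which they close (so a half turn about z gives the same grasp; the last joint's range is limited). The gripper opens to 95 mm and grips with 3 to 60 N. Pads are 20 mm wide; open, the fingers measure 119 mm over their backs; the gripper's body (75 mm by 180 mm) begins 59 mm behind the grasp point.
Start: joints at [-1.216, 0.491, 1.559, -0, 1.092, -0.106], TCP at [277.941, -559.821, 178.361] pointing down, gripper open.
Joint ranges: [-3.1, 3.1], [-0.84, 2.19], [0.05, 2.79], [-1.13, 4.28], [0.06, 2.93], [-2.69, 2.69]. Speed limits (rad/s): [2.22, 2.22, 2.79, 3.14, 3.14, 3.14].

## Interface

Orientations are given as [roll, pitch, yaw] about the fixed x, y, z axes, in that order (R = Rz(yaw) Ry(pitch) Rx(roll)).
In Python, from cell import env gives the robot as it stands.
- The arm moves only by the shell command python3 -m inch 'ROWS'. ROWS is JSON, a list of rows, each a list of 7 numbers: the turn, a rotation vector about the tool's x, y, z in rad, then the shift along the tool's x, y, z in cm, then the closure, from -1 (fully open) to 1 (shut). A call has 1 to 20 rows; each row shifts and turns the commanded pose from where the row before left it, along the tool's axes as they then stand; what a row does not reach is not made up. A row lasts 1/8 s, in which the tool goes at most 62.5 mm and 10.7 degrees, less where a joint would pass 70% of its speed; a pose out of reach is approached as far as the arm can. A call with a gripper value outside its range is refused whole. The fingers move at their own pace and stop on an object; the grip force is fixed at half the most. Time passes only in rows, so rows that do not move let the fingers close. It gives the time, the measured TCP pose, the force, the opening and the grip force at its end, in the units of the state.
- env.state(): the state, without advancing time (a new reading comes with each control period).
- env.read_camera(name): name is "side" or "top"; returns a dict with "img" (480x640x3 uint8, red, green, blue), "depth" (480x640 float32, mm along the optical axis (not along the pixel's ray), 0 where there is no reading), "fx", "fy", "cx", "cy" (pixels), "D" ([k1, k2, p1, p2, k3] as OpenCV has them; the pictures are not rectified), "position" and "orientation" of the camera in the world. Camera axes: x right, y down, z forward; pixel columns grow to the right and rows downward; lengths in mm; the calibration is good to about 2 mm. A picture is of the moment at which its call begins.
- env.job_done(): hands the job in; it is judged then, once.
Trained networks look in a picture, given as the dict that the camera call returned (one of the last four; its "shot" number tells which), for a name from the list of things; names that differ only in an ending like _2 or _b are one class to them, and where a whole thing is asked for, a point or a joint stands for the part that bears it (a point fixed in the world has none). Each returns a list of dicts, best first, with "score" (0 to 1); they miss things now and then, are a little off and sometimes report something else, mostly with a low value. They report only what shows in the picture. A call takes as long as a camera call. They do not tell look-alikes from the thing itself.
- env.find_in(picture, target): "centre" ([x, y, z] in mm, in the coordinates of the camera as it stood for that picture, good to about 4 mm: the middle of the surface that is visible of it).
- env.trace(picture, target): "mask" (480x640 bool, what is visible of it).
The state is a dict: "t": time; "joints": joint angles; "qvel": joint speeds; "tau": joint torques, N m; "eef_pos": TCP position; "tcp_rot": TCP orientation; "ft_force": force on the tool from outside, world axes, zero at the start; "moment": the same for the moment, N m; "opening": opening from 0.0 (shut) to 1.0 (fully open); "grip_force": force on a finger pad.
Only numpy, scipy, OpenCV 4.12 (cv2) and the standard library are available. Lean on these libraries where they do the work, as an engineer would, in place of code of your own. Each camera call takes 0.05 s, during which the arm holds its last target. There are 200 camera calls.

## Task

Take the brush out of the steel beaker and scrub the inside of the glass staining jar with at least three up-and-down strokes: each time push the brush down until its springy tip is clearly pressed in on the plate at the bottom and hold that a moment, without ever pushing hard on the glass jar, then draw it up again until the tip is close below the jar's mouth. Then set the brush back upright in the steel beaker without dropping it, and only after that swing the jar's hinged lid fully closed. Leave the bottles, dishes, tip box and glass beaker where they are.

Things in the scene. Friction and masses are not known exactly. Their poses are not given: they have to be found in the camera images.
- jar: Staining jar, fixed: clear glass box 84 x 84 mm, wall 5 mm, on a blue plinth 104 x 104 x 10 mm; rim 130 mm above the bench. Origin: centre of the underside; z up, x towards the hinge. In it lies a white flat plate, 68 x 68 mm, set by the last user at a height not told: its top is 24 to 64 mm above the bench. The brush does not move it.
- jar_mouth (a point): Centre of the jar's mouth, level with the rim.
- lid (a joint): Angle of the jar's blue lid: 0 closed, flat on the rim; 1.9 fully open, standing up on the hinge side, leaning a little outward. Stiff hinge: it stays where it is left (about 1.5 N moves it at its edge). The lid is a plate 90 mm from hinge to front edge, 88 mm wide, 8 mm thick, with a small white tab on the front edge.
- lid_hinge (a point): Middle of the lid's hinge axis, 44 mm from the jar's centre along the jar's +x, 130 mm above the bench; the axis runs along the jar's y. The closed lid's underside is level with it.
- lid_edge (a point): Middle of the lid's front edge on its outer face (its top face when closed), 90 mm from the hinge axis.
- brush: Loose bottle brush, 100 g, 250 mm long, standing in the steel beaker. Origin: centre of its lower tip; z up along the handle. From the tip: green springy tuft 28 mm wide that gives up to 10 mm (0.9 N per mm), white bristle head 44 mm wide from 16 to 92 mm, steel shaft 8 mm wide, square orange handle 18 x 18 mm (sides along the brush's x and y) from 176 to 250 mm.
- holder: Steel beaker that holds the brush, fixed: 68 mm wide outside, 62 mm inside, 110 mm tall, inner floor 6 mm above the bench. Origin: centre of its underside.
- bottle0: Glass reagent bottle with a blue cap, 60 mm wide, 115 mm tall; bystander. Origin: centre of its underside.
- bottle1: Glass reagent bottle with a blue cap, 60 mm wide, 115 mm tall; bystander. Origin: centre of its underside.
- bottle2: Glass reagent bottle with a blue cap, 60 mm wide, 115 mm tall; bystander. Origin: centre of its underside.
- dishes: Stack of three flat round culture dishes, 90 mm wide, 41 mm tall; bystander. Origin: centre of its underside.
- tipbox: Clear box with a yellow top, 85 x 120 x 70 mm; bystander. Origin: centre of its underside.
- beaker: Empty glass beaker, 70 mm wide, 85 mm tall; bystander. Origin: centre of its underside.
Mind the look-alikes: they are no part of the job. There is more than one size of the brush; the one meant has the size given above.

How it is judged:
By the outcome, as a careful person would: the job done as asked, in the order asked, and still so for the second after the job is handed in, with the robot touching nothing.
It also fails if it takes over 72 s, if anything falls off the work surface, if the arm or the gripper's body presses on something with over 40 N, if the wrist force passes 120 N, or if a joint passes its speed limit or range.

## Working session

There is one attempt and no reset: what is moved stays moved. The work goes in short steps, Python scripts to look and compute and a shell command to move; the robot and the scene stay as the last step left them, time stands still between calls to the robot, and variables do not carry over. Pictures are saved under pics/ and viewed, at most 10 in all, crops included, and the job is handed in when it is done.

```bash
mkdir -p pics; ls
cat > h.py <<'E'
import numpy as np, cv2
from scipy.spatial.transform import Rotation as R
from cell import env
def shot(n): return env.read_camera(n)
def Rc(p):
    return R.from_euler('xyz',p["orientation"]).as_matrix()
def w(p,c): return Rc(p)@np.array(c)+np.array(p["position"])
def cloud(p,mask=None):
    d=p["depth"]; m=d>0
    if mask is not None: m&=mask
    v,u=np.nonzero(m)
    K=np.array([[p["fx"],0,p["cx"]],[0,p["fy"],p["cy"]],[0,0,1.]])
    n=cv2.undistortPoints(np.c_[u,v].astype(float)[:,None],K,np.array(p["D"],float))[:,0]
    z=d[v,u]
    return np.c_[n*z[:,None],z]@Rc(p).T+np.array(p["position"]),u,v
def proj(p,X):
    K=np.array([[p["fx"],0,p["cx"]],[0,p["fy"],p["cy"]],[0,0,1.]])
    c=(np.atleast_2d(X)-np.array(p["position"]))@Rc(p)
    return cv2.projectPoints(c,np.zeros(3),np.zeros(3),K,np.array(p["D"],float))[0][:,0]
def save(p,f): cv2.imwrite(f,p["img"][:,:,::-1])
E
python3 - <<'E'
from h import *
for n in("side","top"):
    p=shot(n); save(p,f"pics/{n}0.png"); print(n,p["position"],p["orientation"],p["fx"])
    for t in("jar","lid","brush","holder","bottle0","dishes","tipbox","beaker"):
        for o in env.find_in(p,t)[:4]:
            c=w(p,o["centre"]); print(t,round(o["score"],2),c.round(),proj(p,c).round()[0])
print(env.state())
E
```

```text
pics
side [142.0492669  674.18952325 671.00906434] [-2.18318781 -0.01596313 -2.56523874] 480.51266477882115
jar 0.81 [564. -97.  97.] [353. 219.]
lid 0.92 [ 596. -120.  181.] [348. 177.]
lid 0.23 [734. -53.  75.] [280. 212.]
brush 0.89 [600. 170.  70.] [264. 289.]
brush 0.58 [503. 174. 197.] [304. 255.]
brush 0.58 [411. 173.  71.] [350. 332.]
holder 0.88 [494. 199.  65.] [301. 324.]
bottle0 0.86 [730. -50.  76.] [280. 213.]
bottle0 0.86 [714.  58.  87.] [255. 234.]
bottle0 0.61 [ 660. -360.   71.] [372. 172.]
dishes 0.77 [390.  51.  45.] [392. 306.]
tipbox 0.88 [584. 397.  71.] [179. 374.]
tipbox 0.71 [ 454. -349.   58.] [442. 200.]
tipbox 0.53 [499. 172. 197.] [307. 255.]
tipbox 0.29 [562. -96. 103.] [354. 217.]
top [ 497.64991926   20.3629574  1053.25228288] [-3.04567953 -0.01512249 -1.55145385] 464.9995806244734
jar 0.59 [ 564. -120.   59.] [380. 254.]
lid 0.88 [ 599. -124.  207.] [394. 230.]
brush 0.73 [510. 164. 101.] [243. 277.]
brush 0.59 [421. 160.  65.] [247. 320.]
brush 0.58 [602. 164.  69.] [248. 233.]
holder 0.68 [502. 158.  24.] [251. 281.]
holder 0.61 [509. 163.  98.] [
[... 276 characters left out ...]
7 [ 597. -125.  211.] [394. 231.]
{'t': 0.9, 'joints': array([-1.21562175e+00,  4.90871186e-01,  1.55888899e+00, -4.56155640e-06,
        1.09172405e+00, -1.05588815e-01]), 'qvel': array([-0.00191869,  0.00157403,  0.00057146, -0.00052228, -0.0015691 ,
       -0.00022014]), 'tau': array([ 1.42898603e-03, -6.12450099e+01, -2.58428997e+01,  6.92926068e-02,
        4.44938627e-02,  6.48420581e-06]), 'eef_pos': array([ 277.92737891, -559.82671412,  178.38264812]), 'tcp_rot': array([3.14148526e+00, 1.54524936e-05, 4.60765496e-01]), 'ft_force': array([-0.53606697,  0.31797157, -0.14630939]), 'moment': array([ 0.05288101, -0.03644577, -0.02077202]), 'grip_force': 0.0, 'opening': 0.9964167159007842}
```

View pics/side0.png

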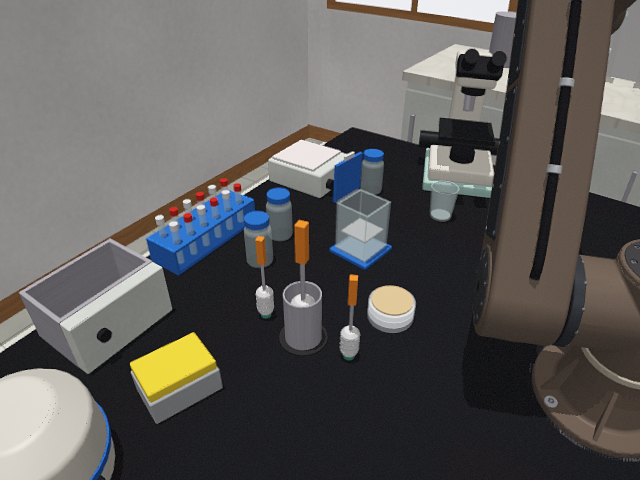

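View pics/top0.png

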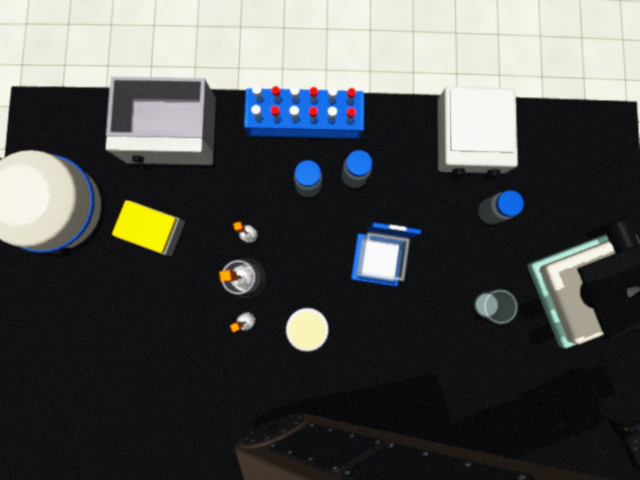

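Side view: three brush candidates at (302,243), (261,250) and (353,290). The one at (302,243) stands in the steel beaker at (303,315) and has the bigger handle. The other two stand on the bench and are smaller. The jar is at (360,225), with its blue lid standing up behind it. I'll measure and confirm with a crop.

Run:
```python
from h import *
S=shot("side");T=shot("top")
cv2.imwrite("pics/crop.png",cv2.resize(S["img"][190:370,230:430,::-1],None,fx=4,fy=4,interpolation=2)[:600])
for n,p in(("side",S),("top",T)):
    P,u,v=cloud(p)
    c=p["img"][v,u].astype(int)
    r,g,b=c.T
    og=(r>150)&(g>60)&(g<170)&(b<70)
    hsvblue=(b>90)&(r<70)&(b-g>40)
    # orange handles
    for nm,cx,cy in(("main",510,170),("far",600,165),("near",420,165)):
        m=og&(abs(P[:,0]-cx)<45)&(abs(P[:,1]-cy)<60)&(P[:,2]>60)
        if m.sum()>5:
            Q=P[m]; q=Q-Q.mean(0); d=np.linalg.svd(q)[2][0]; d*=np.sign(d[2])
            print(n,nm,m.sum(),Q.mean(0).round(1),Q.min(0).round(),Q.max(0).round(),d.round(3))
            zt=np.percentile(Q[:,2],97)
            print('  top face',Q[Q[:,2]>zt-3].mean(0).round(1))
            if nm=="main":
                for a in range(150,255,12):
                    k=(Q[:,2]>=a)&(Q[:,2]<a+12)
                    if k.sum(): print('   z',a,k.sum(),Q[k].mean(0).round(1),np.ptp(Q[k],0).round(1))
    # holder rim
    m=(abs(P[:,0]-500)<60)&(abs(P[:,1]-165)<60)&(P[:,2]>104)&(P[:,2]<114)&~og
    Q=P[m]; print(n,'rim',m.sum(),Q.min(0).round(1),Q.max(0).round(1))
    A=np.c_[2*Q[:,:2],np.ones(len(Q))]; s=np.linalg.lstsq(A,(Q[:,:2]**2).sum(1),rcond=None)[0]; print('  circ',s[:2].round(1),np.sqrt(s[2]+s[0]**2+s[1]**2).round(1))
    J=(abs(P[:,0]-570)<100)&(abs(P[:,1]+120)<100)
    m=J&hsvblue&(P[:,2]<18); Q=P[m]; print(n,'plinth',m.sum(),Q.mean(0).round(1),cv2.minAreaRect(Q[:,:2].astype(np.float32)))
    m=J&hsvblue&(P[:,2]>125)&(P[:,0]<680); Q=P[m]
    q=Q-Q.mean(0);V=np.linalg.svd(q,full_matrices=False)[2]; print(n,'lid',m.sum(),Q.mean(0).round(1),Q.min(0).round(),Q.max(0).round(),'normal',V[2].round(3))
    m=J&(c.min(1)>150)&(P[:,2]<90); Q=P[m]
    if m.sum(): print(n,'plate',m.sum(),Q.mean(0).round(1),np.percentile(Q[:,2],[5,50,95]).round(1),cv2.minAreaRect(Q[:,:2].astype(np.float32)))
    m=J&(P[:,2]>120)&(P[:,2]<136)&~hsvblue; Q=P[m]; print(n,'jar rim',m.sum(),Q.mean(0).round(1) if m.sum() else '')
    if m.sum()>4: print(cv2.minAreaRect(Q[:,:2].astype(np.float32)))
```

```text
side main 340 [506.5 180.2 229.2] [498. 165. 185.] [517. 187. 257.] [ 0.012 -0.086  0.996]
  top face [507.1 174.6 255.2]
   z 174 2 [502.6 180.5 185.3] [3.2 1.  1.3]
   z 186 37 [506.5 181.7 190.9] [14.6  7.  11.7]
   z 198 40 [506.2 181.6 204.4] [13.9  3.8 11.6]
   z 210 47 [506.  181.9 216.5] [17.2  8.  11.9]
   z 222 55 [506.5 181.7 228. ] [15.8  4.1 11.7]
   z 234 54 [506.4 182.  240. ] [15.6  5.3 11.7]
   z 246 105 [506.9 176.6 253.6] [18.8 20.  11.1]
side far 157 [600.8 171.9 164.6] [594. 159. 134.] [610. 176. 187.] [ 0.03  -0.088  0.996]
  top face [602.3 167.9 184.9]
side near 195 [412.7 170.2 164.7] [407. 158. 132.] [423. 175. 187.] [ 0.028 -0.068  0.997]
  top face [414.  166.6 185.1]
side rim 334 [473.8 141.4 104.1] [541.6 209.  113.6]
  circ [507.4 175.7] 31.1
side plinth 434 [537.5 -91.7   8.7] ((557.1812133789062, -125.25265502929688), (120.17247009277344, 116.54920959472656), 82.14131927490234)
side lid 950 [ 598.  -119.8  180.6] [ 590. -168.  132.] [611. -79. 222.] normal [ 0.989 -0.148  0.016]
side plate 352 [538.7 -83.2  71.4] [21.5 76.7 88.6] ((539.0673828125, -87
[... 536 characters left out ...]
. 158. 183.] [423. 172. 189.] [-0.71   0.687  0.158]
  top face [414.1 165.1 187.3]
top rim 156 [476.5 139.6 104.2] [541.2 203.8 114. ]
  circ [508.9 173.1] 32.0
top plinth 477 [ 543.5 -100.1    9.8] ((569.00048828125, -140.46034240722656), (142.42417907714844, 138.7362060546875), 82.02030944824219)
top lid 162 [ 600.5 -123.9  220.6] [ 592. -169.  209.] [611. -82. 226.] normal [ 0.848 -0.122 -0.515]
top plate 1006 [ 556.6 -123.3   59.2] [50.5 60.3 63.5] ((580.5941772460938, -130.82601928710938), (75.35089874267578, 128.8088836669922), 73.72238159179688)
top jar rim 521 [ 557.8 -121.1  130.6]
((556.5313110351562, -119.68159484863281), (84.84297943115234, 86.67062377929688), 82.41731262207031)
```

View pics/crop.png

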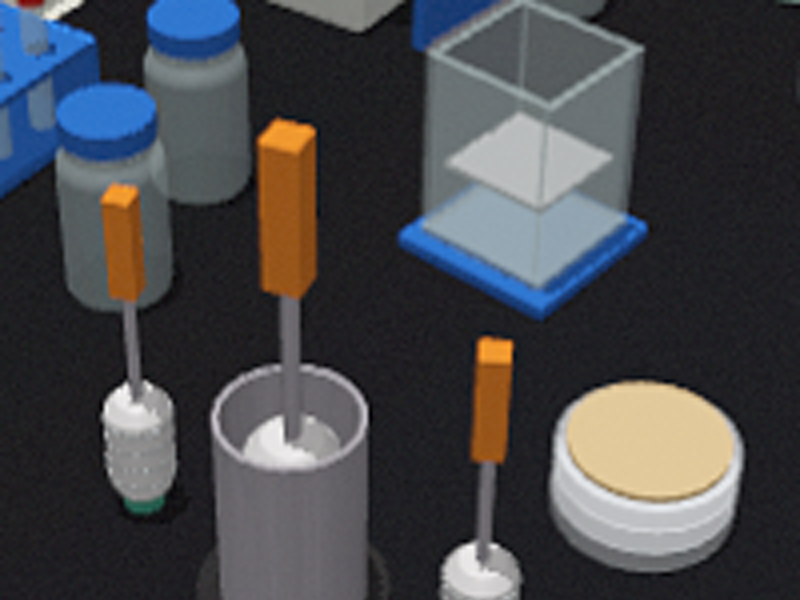

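The large brush in the steel beaker is confirmed; its top is at 256 mm, which matches a 250 mm brush on a 6 mm floor. The other two reach only 187 mm. Next I'll get the handle yaw, plate height and jar yaw.

Run:
```python
from h import *
from scipy.optimize import minimize
S=shot("side");T=shot("top")
for n,p in(("side",S),("top",T)):
    P,u,v=cloud(p); r,g,b=p["img"][v,u].astype(int).T
    og=(r>130)&(g>50)&(g<175)&(b<90)&(abs(P[:,0]-508)<30)&(abs(P[:,1]-173)<30)
    Q=P[og&(P[:,2]>252)]; print(n,'topface',len(Q),cv2.minAreaRect(Q[:,:2].astype(np.float32)),np.median(Q[:,2]).round(1))
    if n=="side":
        Q=P[og&(P[:,2]>188)&(P[:,2]<248)]
        def f(a):
            c,s=np.cos(a[2]),np.sin(a[2]); d=(Q[:,:2]-a[:2])@np.array([[c,-s],[s,c]])
            return np.abs(abs(d).max(1)-9).clip(0,4).mean()
        print(min(((round(m.fun,2),m.x.round(3)) for m in (minimize(f,[508,173,y],method="Nelder-Mead") for y in np.arange(-.8,.8,.2))),key=lambda t:t[0]))
    else:
        yaw=np.deg2rad(-8); d=P[:,:2]-[557,-120]
        m=(abs(d)<22).all(1)&(P[:,2]<100); print('plate',m.sum(),np.percentile(P[m,2],[5,25,50,75,95]).round(1))
        m=(np.c_[r,g,b].min(1)>175)&(abs(d)<60).all(1)&(P[:,2]<75)&(P[:,2]>45);print(cv2.minAreaRect(P[m][:,:2].astype(np.float32)))
    m=(b>90)&(r<70)&(b-g>40)&(P[:,2]>135)&(abs(P[:,0]-600)<30)&(abs(P[:,1]+124)<60); Q=P[m]
    for a in range(135,230,15):
        k=(Q[:,2]>=a)&(Q[:,2]<a+15)
        if k.sum()>5:print(a,k.sum(),Q[k].mean(0).round(1),np.polyfit(Q[k,1],Q[k,0],1).round(3))
```

```text
side topface 89 ((507.4942626953125, 174.49903869628906), (17.923969268798828, 19.426559448242188), 7.011072158813477) 255.1
(np.float64(0.6), array([507.955, 173.048,  -1.399]))
135 142 [ 598.9 -118.6  142.7] [1.60000e-01 6.17884e+02]
150 156 [ 598.1 -120.7  157.4] [1.45000e-01 6.15564e+02]
165 158 [ 598.  -119.6  172.4] [1.51000e-01 6.16135e+02]
180 167 [ 597.9 -119.3  187.5] [1.4800e-01 6.1554e+02]
195 175 [ 597.5 -120.   202.8] [1.60000e-01 6.16622e+02]
210 147 [ 597.6 -121.2  217. ] [1.30000e-01 6.13393e+02]
top topface 75 ((509.0086364746094, 172.1636962890625), (17.533336639404297, 18.061309814453125), 11.032755851745605) 256.2
plate 418 [57.7 59.3 60.5 61.7 63.4]
((555.0110473632812, -123.19989013671875), (67.6998062133789, 68.07720184326172), 82.4435806274414)
210 156 [ 600.5 -124.4  220.9] [1.35000e-01 6.17374e+02]
```

```bash
python3 -m inch '[[0,0,0,0,0,-5.5,-1],[0,0,0,0,0,-5.5,-1],[0,0,0.15,0,0,-5.5,-1],[0,0,0.15,0,0,-5.5,-1],[0,0,0,2.46,-4.9,0,-1],[0,0,0,2.46,-4.9,0,-1],[0,0,0,2.46,-4.9,0,-1],[0,0,0,2.46,-4.9,0,-1],[0,0,0,2.46,-4.9,0,-1],[0,0,0,2.46,-4.9,0,-1],[0,0,0,2.46,-4.9,0,-1],[0,0,0,2.46,-4.9,0,-1],[0,0,0,2.46,-4.9,0,-1],[0,0,0,2.46,-4.9,0,-1],[0,0,0,2.46,-4.9,0,-1],[0,0,0,2.46,-4.9,0,-1],[0,0,0,2.46,-4.9,0,-1],[0,0,0,2.46,-4.9,0,-1],[0,0,0,0,0,0,-1]]'
```

```text
t: 3.48
eef_pos: [508.3, 175.3, 397.4]
tcp_rot: [-3.141, 0.001, 0.165]
ft_force: [-0.0, -0.3, -0.1]
opening: 0.998
grip_force: 0.0
```

```bash
python3 -m inch '[[0,0,0,0,0,4.7,-1],[0,0,0,0,0,4.7,-1],[0,0,0,0,0,4.7,-1],[0,0,0,0,0,4.7,-1],[0,0,0,0,0,0,-1],[0,0,0,0,0,0,-1]]'
```

```text
t: 4.22
eef_pos: [508.9, 172.3, 212.2]
tcp_rot: [3.142, -0.002, 0.16]
ft_force: [0.4, -0.1, -0.1]
opening: 0.997
grip_force: 0.0
```

```bash
python3 -m inch '[[0,0,0,0,0,0,1],[0,0,0,0,0,0,1],[0,0,0,0,0,0,1],[0,0,0,0,0,0,1],[0,0,0,0,0,0,1],[0,0,0,0,0,0,1],[0,0,0,0,0,0,1],[0,0,0,0,0,0,1]]'
```

```text
t: 5.22
eef_pos: [508.1, 172.5, 210.3]
tcp_rot: [3.142, 0.0, 0.161]
ft_force: [0.2, 0.3, -0.2]
opening: 0.211
grip_force: 0.0
```

```bash
python3 -m inch '[[0,0,0,0,0,0,1],[0,0,0,0,0,0,1],[0,0,0,0,0,0,1],[0,0,0,0,0,0,1],[0,0,0,0,0,-1,1],[0,0,0,0,0,-2,1],[0,0,0,0,0,-3,1],[0,0,0,0,0,-4,1],[0,0,0,0,0,-4,1],[0,0,0,0,0,-3,1],[0,0,0,0,0,0,1],[0,0,0,0,0,0,1]]'
python3 - <<'E'
from h import *
S=shot("side");save(S,"pics/s1.png")
cv2.imwrite("pics/lift.png",cv2.resize(S["img"][120:360,200:440,::-1],None,fx=2.5,fy=2.5))
P,u,v=cloud(S);r,g,b=S["img"][v,u].astype(int).T
d=np.hypot(P[:,0]-508,P[:,1]-173)
for a in range(160,440,12):
    k=(d<35)&(P[:,2]>=a)&(P[:,2]<a+12)
    if k.sum(): print(a,k.sum(),P[k].mean(0).round(1),np.median(np.c_[r,g,b][k],0))
E
```

```text
t: 6.72
eef_pos: [507.6, 172.4, 379.5]
tcp_rot: [3.141, 0.001, 0.161]
ft_force: [0.5, 0.7, -1.2]
opening: 0.185
grip_force: 30.0
172 68 [501.1 182.  179.9] [36.5 89.  73. ]
184 50 [499.3 184.  189.2] [53.5 94.  79. ]
196 133 [497.3 186.9 202.7] [134. 133. 133.]
208 157 [497.1 186.9 213.7] [137. 136. 136.]
220 178 [497.2 186.6 225.6] [135.5 134.5 135. ]
232 180 [497.6 186.7 238. ] [135. 135. 135.]
244 184 [496.9 186.8 250.4] [134.5 135.  135. ]
256 357 [502.2 180.6 262.8] [163. 161. 161.]
268 40 [505.2 174.9 274. ] [106. 103. 108.]
280 34 [506.  175.8 286.2] [107.  104.  109.5]
292 33 [505.8 175.7 298. ] [107. 104. 109.]
304 36 [505.7 175.7 310. ] [106. 104. 109.]
316 37 [505.7 175.5 322.3] [103. 101. 106.]
328 38 [505.7 175.2 334.6] [103. 101. 105.]
340 31 [506.2 175.5 344.5] [107. 104. 109.]
352 115 [503.8 178.5 358.1] [148.  83.  26.]
364 123 [503.4 178.3 369.9] [148.  82.  25.]
376 126 [503.5 178.2 382. ] [148.  82.  24.]
388 136 [503.9 178.5 394.1] [148.  82.  25.]
400 136 [504.  178.2 406. ] [148.  82.  24.]
412 156 [503.6 179.  419. ] [23.  23.5 21. ]
424 208 [503.7 177.9 430.1] [20.  19.5 21. ]
436 217 [503.4 179.4 442. ] [19. 19. 21.]
```

View pics/lift.png

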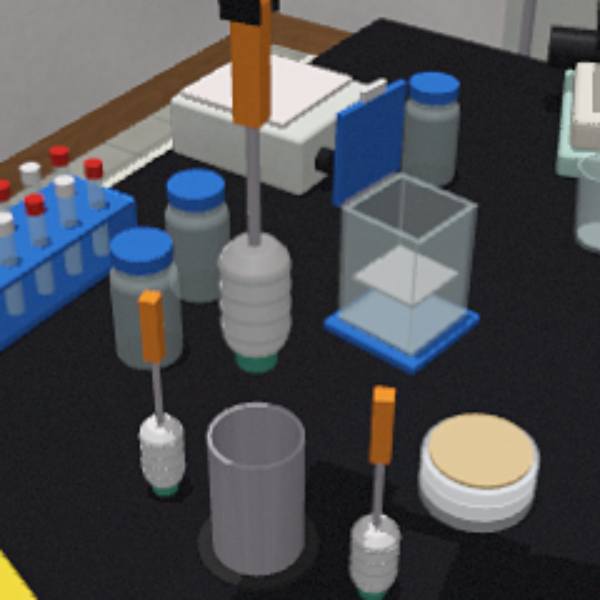

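The brush is held upright with its green tip clear of the beaker, and the tip is at about 175 mm. Moving over the jar.

```bash
python3 -m inch '[[0,0,0,0,2,0,1],[0,0,0,0,3.5,0,1],[0,0,0,0,4,0,1],[0,0,0,0,4,0,1],[0,0,0,0,4,0,1],[0,0,0,0,4,0,1],[0,0,0,0.1,4,0,1],[0,0,0,0,3,0,1],[0,0,0,0,1.1,0,1],[0,0,0,0,0,0,1],[0,0,0,0,0,0,1],[0,0,0,0,0,0,1]]'
python3 - <<'E'
from h import *
T=shot("top");S=shot("side");save(S,"pics/s2.png")
P,u,v=cloud(S)
d=np.hypot(P[:,0]-556,P[:,1]+120)
for a in range(170,360,20):
    k=(d<30)&(P[:,2]>=a)&(P[:,2]<a+20)
    if k.sum(): print(a,k.sum(),P[k].mean(0).round(1))
cv2.imwrite("pics/jar1.png",cv2.resize(S["img"][90:290,270:470,::-1],None,fx=3,fy=3))
E
```

```text
t: 8.28
eef_pos: [556.4, -118.6, 380.5]
tcp_rot: [3.141, -0.0, 0.162]
ft_force: [1.1, 0.0, -0.3]
opening: 0.19
grip_force: 30.0
170 71 [ 550.5 -108.4  183.1]
190 129 [ 548.5 -103.8  202.3]
210 185 [ 548.2 -102.9  219.9]
230 197 [ 548.6 -103.1  240. ]
250 265 [ 550.5 -107.8  261.1]
270 41 [ 555.1 -115.8  280.3]
290 36 [ 554.6 -116.3  300.2]
310 40 [ 555.  -116.1  319.6]
330 34 [ 555.5 -115.2  340.1]
350 98 [ 553.7 -111.4  361.5]
```

View pics/jar1.png

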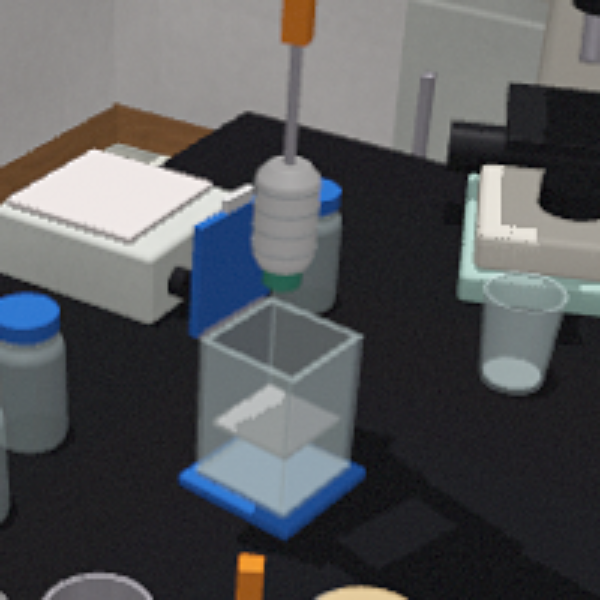

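The tip at (283,280) is centred over the mouth at (282,338). Lowering to just above the plate, then feeling for it.

```bash
python3 -m inch '[[0,0,0,0,0,2,1],[0,0,0,0,0,2.5,1],[0,0,0,0,0,2.5,1],[0,0,0,0,0,2,1],[0,0,0,0,0,1.5,1],[0,0,0,0,0,0,1],[0,0,0,0,0,0,1]]';python3 -m inch '[[0,0,0,0,0,0.5,1],[0,0,0,0,0,0.3,1],[0,0,0,0,0,0,1],[0,0,0,0,0,0,1]]';python3 -m inch '[[0,0,0,0,0,0.2,1],[0,0,0,0,0,0.2,1],[0,0,0,0,0,0,1],[0,0,0,0,0,0,1]]'
```

```text
t: 9.25
eef_pos: [556.8, -119.6, 276.1]
tcp_rot: [3.141, -0.001, 0.161]
ft_force: [0.6, -0.4, -1.3]
opening: 0.183
grip_force: 30.0
t: 9.75
eef_pos: [556.5, -119.6, 267.4]
tcp_rot: [3.141, -0.0, 0.161]
ft_force: [-0.2, -0.2, -0.8]
opening: 0.187
grip_force: 30.0
t: 10.25
eef_pos: [556.5, -119.6, 263.4]
tcp_rot: [3.141, -0.0, 0.161]
ft_force: [0.6, 0.3, 0.9]
opening: 0.184
grip_force: 30.0
```

```bash
python3 -m inch '[[0,0,0,0,0,0.2,1],[0,0,0,0,0,0.2,1],[0,0,0,0,0,0,1],[0,0,0,0,0,0,1],[0,0,0,0,0,0,1],[0,0,0,0,0,0,1]]'
```

```text
t: 11.0
eef_pos: [556.5, -119.6, 259.4]
tcp_rot: [3.141, -0.0, 0.161]
ft_force: [0.6, -0.0, 3.0]
opening: 0.189
grip_force: 30.0
```

```bash
python3 -m inch '[[0,0,0,0,0,0.15,1],[0,0,0,0,0,0,1],[0,0,0,0,0,0,1],[0,0,0,0,0,0,1],[0,0,0,0,0,0,1],[0,0,0,0,0,0,1]]';python3 -m inch '[[0,0,0,0,0,-1,1],[0,0,0,0,0,-2.3,1],[0,0,0,0,0,-2.3,1],[0,0,0,0,0,-1.1,1],[0,0,0,0,0,0,1],[0,0,0,0,0,0,1],[0,0,0,0,0,0,1]]'
python3 - <<'E'
from h import *
S=shot("side")
P,u,v=cloud(S);r,g,b=S["img"][v,u].astype(int).T
d=np.hypot(P[:,0]-556,P[:,1]+120)
k=(d<30)&(r>110)&(b<70)&(P[:,2]>250); print("handle bottom z",np.percentile(P[k,2],[0,1,3]))
E
```

```text
t: 11.75
eef_pos: [556.4, -119.6, 257.9]
tcp_rot: [3.141, -0.0, 0.161]
ft_force: [-0.1, 1.0, 4.4]
opening: 0.185
grip_force: 30.0
t: 12.62
eef_pos: [556.2, -119.5, 324.0]
tcp_rot: [-3.141, 0.001, 0.161]
ft_force: [0.5, 0.7, -0.3]
opening: 0.184
grip_force: 30.0
handle bottom z [296.3595404  297.99143456 299.27735739]
```

```bash
python3 -m inch '[[0,0,0,0,0,1.5,1],[0,0,0,0,0,2.3,1],[0,0,0,0,0,1.8,1],[0,0,0,0,0,0.6,1],[0,0,0,0,0,0.5,1],[0,0,0,0,0,0,1],[0,0,0,0,0,0,1],[0,0,0,0,0,0,1],[0,0,0,0,0,0,1],[0,0,0,0,0,0,1],[0,0,0,0,0,0,1]]';python3 -m inch '[[0,0,0,0,0,-1,1],[0,0,0,0,0,-2.3,1],[0,0,0,0,0,-2.3,1],[0,0,0,0,0,-1.1,1],[0,0,0,0,0,0,1],[0,0,0,0,0,0,1],[0,0,0,0,0,0,1]]'
python3 -m inch '[[0,0,0,0,0,1.5,1],[0,0,0,0,0,2.3,1],[0,0,0,0,0,1.8,1],[0,0,0,0,0,0.6,1],[0,0,0,0,0,0.5,1],[0,0,0,0,0,0,1],[0,0,0,0,0,0,1],[0,0,0,0,0,0,1],[0,0,0,0,0,0,1],[0,0,0,0,0,0,1],[0,0,0,0,0,0,1]]';python3 -m inch '[[0,0,0,0,0,-1,1],[0,0,0,0,0,-2.3,1],[0,0,0,0,0,-2.3,1],[0,0,0,0,0,-1.1,1],[0,0,0,0,0,0,1],[0,0,0,0,0,0,1],[0,0,0,0,0,0,1]]'
python3 -m inch '[[0,0,0,0,0,1.5,1],[0,0,0,0,0,2.3,1],[0,0,0,0,0,1.8,1],[0,0,0,0,0,0.6,1],[0,0,0,0,0,0.5,1],[0,0,0,0,0,0,1],[0,0,0,0,0,0,1],[0,0,0,0,0,0,1],[0,0,0,0,0,0,1],[0,0,0,0,0,0,1],[0,0,0,0,0,0,1]]';python3 -m inch '[[0,0,0,0,0,-1,1],[0,0,0,0,0,-2.3,1],[0,0,0,0,0,-2.3,1],[0,0,0,0,0,-1.1,1],[0,0,0,0,0,0,1],[0,0,0,0,0,0,1],[0,0,0,0,0,0,1]]'
```

```text
t: 14.05
eef_pos: [556.5, -119.6, 257.9]
tcp_rot: [3.141, -0.0, 0.161]
ft_force: [0.1, 0.4, 4.3]
opening: 0.186
grip_force: 30.0
t: 14.92
eef_pos: [556.2, -119.5, 324.0]
tcp_rot: [-3.141, 0.001, 0.161]
ft_force: [0.1, 0.8, -1.4]
opening: 0.183
grip_force: 30.0
t: 16.3
eef_pos: [556.5, -119.5, 257.9]
tcp_rot: [3.141, -0.0, 0.161]
ft_force: [-0.2, 0.1, 5.5]
opening: 0.187
grip_force: 30.0
t: 17.18
eef_pos: [556.2, -119.5, 324.1]
tcp_rot: [-3.141, 0.001, 0.161]
ft_force: [-0.0, -0.1, -0.3]
opening: 0.184
grip_force: 30.0
t: 18.55
eef_pos: [556.5, -119.6, 257.9]
tcp_rot: [3.141, -0.0, 0.161]
ft_force: [-0.9, 1.0, 5.1]
opening: 0.185
grip_force: 30.0
t: 19.42
eef_pos: [556.2, -119.5, 324.0]
tcp_rot: [-3.141, 0.001, 0.161]
ft_force: [-0.7, -0.2, 0.8]
opening: 0.183
grip_force: 30.0
```

```bash
python3 -m inch '[[0,0,0,0,0,-2,1],[0,0,0,0,0,-2.3,1],[0,0,0,0,0,-1.3,1],[0,0,0,0,-2,0,1],[0,0,0,0,-3.5,0,1],[0,0,0,0,-4,0,1],[0,0,0,0,-4,0,1],[0,0,0,0,-4,0,1],[0,0,0,0,-4,0,1],[0,0,0,-0.1,-4,0,1],[0,0,0,0,-3,0,1],[0,0,0,0,-1.1,0,1],[0,0,0,0,0,0,1],[0,0,0,0,0,0,1],[0,0,0,0,0,0,1]]'
```

```text
t: 21.3
eef_pos: [508.2, 171.7, 380.7]
tcp_rot: [3.141, 0.0, 0.16]
ft_force: [0.7, -0.0, -1.0]
opening: 0.183
grip_force: 30.0
```

```bash
python3 -m inch '[[0,0,0,0,0,2,1],[0,0,0,0,0,3,1],[0,0,0,0,0,3,1],[0,0,0,0,0,3,1],[0,0,0,0,0,3,1],[0,0,0,0,0,1.5,1],[0,0,0,0,0,0.8,1],[0,0,0,0,0,0,1],[0,0,0,0,0,0,1]]';python3 -m inch '[[0,0,0,0,0,0.4,1],[0,0,0,0,0,0.2,1],[0,0,0,0,0,0,1],[0,0,0,0,0,0,1]]'
```

```text
t: 22.42
eef_pos: [508.5, 172.5, 218.7]
tcp_rot: [3.142, -0.001, 0.161]
ft_force: [-0.4, 0.0, -0.5]
opening: 0.184
grip_force: 30.0
t: 22.92
eef_pos: [508.1, 172.5, 211.9]
tcp_rot: [3.141, -0.0, 0.161]
ft_force: [0.4, 0.4, -1.2]
opening: 0.189
grip_force: 30.0
```

```bash
python3 -m inch '[[0,0,0,0,0,0.16,1],[0,0,0,0,0,0,1],[0,0,0,0,0,0,1],[0,0,0,0,0,0,-1],[0,0,0,0,0,0,-1],[0,0,0,0,0,0,-1],[0,0,0,0,0,0,-1],[0,0,0,0,0,0,-1],[0,0,0,0,0,0,-1],[0,0,0,0,0,0,-1]]';python3 -m inch '[[0,0,0,0,0,-1,-1],[0,0,0,0,0,-2.5,-1],[0,0,0,0,0,-4,-1],[0,0,0,0,0,-5,-1],[0,0,0,0,0,-4.5,-1],[0,0,0,0,0,0,-1]]'
python3 - <<'E'
from h import *
S=shot("side");T=shot("top");save(S,"pics/s3.png")
for p in (S,T):
    P,u,v=cloud(p);r,g,b=p["img"][v,u].astype(int).T
    d=np.hypot(P[:,0]-508,P[:,1]-173)
    og=(r>130)&(g>50)&(g<175)&(b<90)&(d<30)
    Q=P[og&(P[:,2]>250)];print(len(Q),Q.mean(0).round(1) if len(Q) else '')
    for a in range(180,250,20):
        k=og&(P[:,2]>=a)&(P[:,2]<a+20)
        if k.sum():print(a,P[k].mean(0).round(1))
E
```

```text
t: 24.18
eef_pos: [508.1, 172.5, 210.2]
tcp_rot: [3.141, -0.0, 0.161]
ft_force: [-1.1, -0.1, -0.6]
opening: 0.867
grip_force: 0.0
t: 24.92
eef_pos: [508.8, 172.7, 384.1]
tcp_rot: [-3.141, -0.007, 0.161]
ft_force: [0.2, -0.2, 0.1]
opening: 0.997
grip_force: 0.0
98 [506.8 176.  254.5]
180 [504.3 180.4 192. ]
200 [504.6 180.1 209.9]
220 [504.7 180.1 229.9]
240 [505.3 177.2 250.5]
47 [509.1 176.9 256.4]
240 [509.1 176.9 256.4]
```

View pics/s3.png

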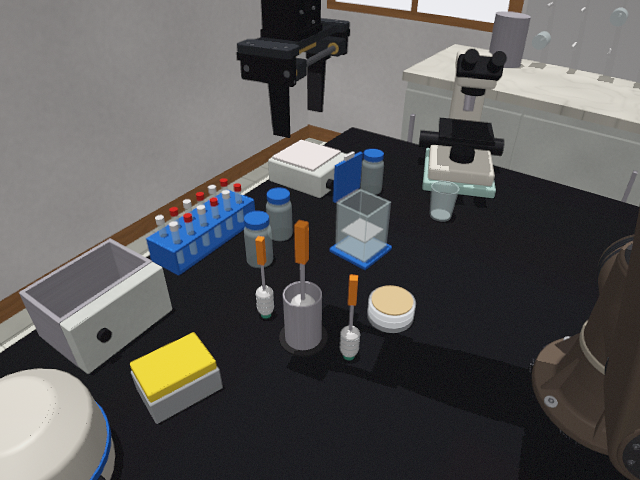

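The brush stands upright in the steel beaker (302,243), as it did before. Next is the lid: shut the gripper and go behind it.

```bash
python3 -m inch '[[0,0,0.153,0,0,0,1],[0,0,0.153,0,0,0,1],[0,0,0,2.2,3.53,0,1],[0,0,0,2.2,3.53,0,1],[0,0,0,2.2,3.53,0,1],[0,0,0,2.2,3.53,0,1],[0,0,0,2.2,3.53,0,1],[0,0,0,2.2,3.53,0,1],[0,0,0,2.2,3.53,0,1],[0,0,0,2.2,3.53,0,1],[0,0,0,0,0,0,1],[0,0,0,0,0,0,1]]';python3 -m inch '[[0,0,0,0,0,4,1],[0,0,0,0,0,5,1],[0,0,0,0,0,5,1],[0,0,0,0,0,4,1],[0,0,0,0,0,0,1],[0,0,0,0,0,0,1]]'
```

```text
t: 26.52
eef_pos: [641.0, -132.0, 379.2]
tcp_rot: [-3.141, 0.002, -0.145]
ft_force: [0.3, -0.4, 0.4]
opening: 0.006
grip_force: 0.0
t: 27.28
eef_pos: [642.0, -132.0, 202.2]
tcp_rot: [3.141, -0.002, -0.144]
ft_force: [0.4, -0.6, 0.2]
opening: 0.003
grip_force: 0.0
```

```bash
python3 -m inch '[[0,0,0,-2.5,0,0.2,1],[0,0,0,-1.7,0,0.3,1],[0,0,0,-1.7,0,0.4,1],[0,0,0,-1.7,0,0.9,1],[0,0,0,0,0,0,1],[0,0,0,0,0,0,1]]';python3 -m inch '[[0,0,0,-0.9,0,1,1],[0,0,0,-0.9,0,1.1,1],[0,0,0,-0.5,0,1.3,1],[0,0,0,0,0,0,1],[0,0,0,0,0,0,1]]'
python3 - <<'E'
from h import *
S=shot("side");save(S,"pics/s4.png");cv2.imwrite("pics/lid1.png",cv2.resize(S["img"][110:290,260:480,::-1],None,fx=3,fy=3))
E
```

```text
t: 28.02
eef_pos: [567.3, -121.7, 183.8]
tcp_rot: [3.141, -0.003, -0.145]
ft_force: [-0.1, -0.7, 0.2]
opening: 0.006
grip_force: 0.0
t: 28.65
eef_pos: [543.7, -118.2, 148.3]
tcp_rot: [3.141, -0.0, -0.145]
ft_force: [-0.6, 0.4, 0.6]
opening: -0.001
grip_force: 0.0
```

View pics/lid1.png

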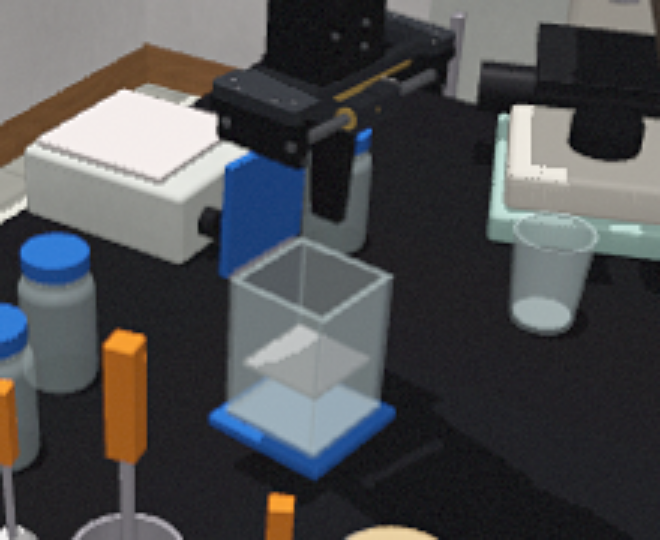

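The lid still stands, and the finger tip appears at crop (330,215), which doesn't seem to match the reported pose. I'll check the projection and depth.

Run:
```python
from h import *
S=shot("side");T=shot("top");save(T,"pics/t4.png");print(env.state()["eef_pos"])
X=env.state()["eef_pos"];print(((proj(S,X)[0]-[260,110])*3).round())
for p in(S,T):
    print((proj(p,X)[0]).round())
    P,u,v=cloud(p);c=p["img"][v,u].astype(int);r,g,b=c.T
    k=(abs(P[:,0]-590)<100)&(abs(P[:,1]+120)<90)&(c.max(1)<60)&(P[:,2]>140)
    Q=P[k];
    for a in range(140,300,20):
        q=Q[(Q[:,2]>=a)&(Q[:,2]<a+20)]
        if len(q):print(a,len(q),q.mean(0).round(1),np.ptp(q,0).round())
    m=(b>90)&(r<70)&(b-g>40)&(P[:,2]>120)&(abs(P[:,0]-570)<70)&(abs(P[:,1]+124)<60); Q=P[m]
    print('lid',len(Q),Q.mean(0).round(),Q.min(0).round(),Q.max(0).round())
```

```text
[ 543.69706778 -118.21752903  148.50583899]
[324. 261.]
[368. 197.]
180 56 [ 541.3 -113.3  192.7] [24. 13. 13.]
200 114 [ 540.9 -111.1  210.1] [27. 20. 20.]
220 116 [ 540.3 -110.   230.3] [27. 21. 20.]
240 77 [ 537.6 -108.2  247.1] [26. 33. 20.]
260 410 [534.3 -86.  272.4] [ 88. 164.  20.]
280 472 [ 530.4 -100.8  289.3] [ 94. 171.  20.]
lid 820 [ 598. -115.  176.] [ 511. -167.  133.] [611. -80. 270.]
[385. 262.]
140 4 [608.4 -82.2 146.5] [ 4.  0. 17.]
160 1 [610.7 -83.1 168.3] [0. 0. 0.]
180 1 [610.2 -82.8 187. ] [0. 0. 0.]
260 2 [522.1 -35.2 276. ] [0. 1. 6.]
280 5 [543.9 -38.8 292.9] [64. 25. 16.]
lid 12 [606. -84. 220.] [602. -86. 207.] [610. -82. 224.]
```

View pics/t4.png

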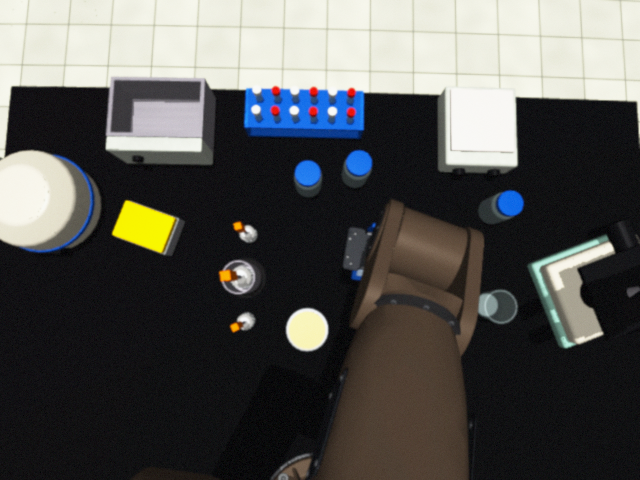

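The finger ends really sit about 35 mm above the reported TCP: the lowest visible point is at 186 mm with the TCP at 148. The tip therefore passed over the lid, which is untouched. I'll go back up, move behind it again and push about 36 mm lower.

```bash
python3 -m inch '[[0,0,0,0,0,-3.5,1],[0,0,0,0,0,-4.5,1],[0,0,0,0,0,-1,1],[0,0,0,3.4,0,0,1],[0,0,0,3.4,0,0,1],[0,0,0,3.5,0,0,1],[0,0,0,0,0,0,1],[0,0,0,0,0,3,1],[0,0,0,0,0,3,1],[0,0,0,0,0,1.6,1],[0,0,0,0,0,0,1],[0,0,0,0,0,0,1]]';python3 -m inch '[[0,0,0,-2.5,0,0.2,1],[0,0,0,-1.7,0,0.1,1],[0,0,0,-1.7,0,0.3,1],[0,0,0,0,0,0,1],[0,0,0,0,0,0,1]]'
python3 - <<'E'
from h import *
for n in("side",):
    p=shot(n)
    P,u,v=cloud(p);c=p["img"][v,u].astype(int);r,g,b=c.T
    d=(P[:,:2]-[556.3,-119.7])@np.array([[.9895,.1445],[-.1445,.9895]])
    m=(b>90)&(r<70)&(b-g>40)&(P[:,2]>125)&(abs(d[:,0])<75)&(abs(d[:,1])<55)
    for a in range(125,230,15):
        k=m&(P[:,2]>=a)&(P[:,2]<a+15)
        if k.sum():print(a,k.sum(),d[k].mean(0).round())
    k=(c.max(1)<60)&(abs(d)<90).all(1)&(P[:,2]>130);print("finger low",np.sort(P[k,2])[:5],d[k].mean(0))
E
```

```text
t: 30.3
eef_pos: [645.7, -133.1, 163.4]
tcp_rot: [3.141, -0.002, -0.145]
ft_force: [-0.7, -0.3, 0.1]
opening: 0.005
grip_force: 0.0
t: 30.92
eef_pos: [587.7, -124.7, 157.0]
tcp_rot: [3.141, -0.001, -0.145]
ft_force: [0.4, -1.0, -1.4]
opening: 0.01
grip_force: 0.0
125 12 [41. 25.]
140 84 [34. 12.]
155 89 [26. 14.]
170 86 [18. 13.]
185 100 [11. 12.]
200 125 [3. 9.]
215 1 [ 4. 21.]
finger low [194.23381993 194.55366722 195.16182321 195.39625747 195.72641312] [12.60610983 33.850343  ]
```

The lid is now tilting, at about 1.1 rad. Continuing along the arc.

```bash
python3 -m inch '[[0,0,0,-1.7,0,0.5,1],[0,0,0,-1.2,0,0.7,1],[0,0,0,-0.8,0,1,1],[0,0,0,-0.7,0,1.2,1],[0,0,0,0,0,0,1],[0,0,0,0,0,0,1]]';python3 -m inch '[[0,0,0,-0.4,0,1,1],[0,0,0,-0.2,0,0.5,1],[0,0,0,0,0,0,1],[0,0,0,0,0,0,1]]'
cat > lid.py <<'E'
from h import *
p=shot("side")
P,u,v=cloud(p);c=p["img"][v,u].astype(int);r,g,b=c.T
d=(P[:,:2]-[556.3,-119.7])@np.array([[.9895,.1445],[-.1445,.9895]])
m=(b>70)&(r<70)&(b-g>40)&(P[:,2]>115)&(abs(d[:,0])<75)&(abs(d[:,1])<55)
for a in range(-60,70,15):
    k=m&(d[:,0]>=a)&(d[:,0]<a+15)
    if k.sum():print(a,k.sum(),d[k].mean(0).round(),np.percentile(P[k,2],[5,50,95]).round(1))
k=(c.max(1)<60)&(abs(d)<90).all(1)&(P[:,2]>136);print("finger low",np.sort(P[k,2])[:5])
E
python3 lid.py
```

```text
t: 31.72
eef_pos: [543.6, -118.2, 122.2]
tcp_rot: [3.142, 0.0, -0.145]
ft_force: [0.0, -0.1, 0.8]
opening: 0.005
grip_force: 0.0
t: 32.22
eef_pos: [537.5, -117.3, 107.3]
tcp_rot: [3.142, 0.0, -0.145]
ft_force: [0.3, 0.3, 0.1]
opening: 0.006
grip_force: 0.0
-60 42 [-47.   4.] [139.  142.4 144.6]
-45 157 [-37.   3.] [140.3 142.4 144.7]
-30 128 [-23.   7.] [139.4 141.8 143.8]
-15 92 [-8. 19.] [138.5 140.9 142.7]
0 101 [ 8. 18.] [138.4 140.3 142.1]
15 129 [22.  8.] [137.7 139.4 141.2]
30 87 [35.  6.] [136.1 138.5 139.9]
finger low [146.16252148 146.20874268 146.39683061 146.51490191 147.63892955]
```

```bash
python3 -m inch '[[0,0,0,-1,0,0,1],[0,0,0,0,0,0.3,1],[0,0,0,0,0,0,1],[0,0,0,0,0,0,1]]';python3 -m inch '[[0,0,0,0,0,0.2,1],[0,0,0,0,0,0,1],[0,0,0,0,0,0,1]]'
```

```text
t: 32.78
eef_pos: [527.7, -115.8, 104.2]
tcp_rot: [3.141, -0.0, -0.145]
ft_force: [0.1, 0.6, -0.3]
opening: 0.005
grip_force: 0.0
t: 33.15
eef_pos: [527.7, -115.9, 102.4]
tcp_rot: [3.141, -0.001, -0.145]
ft_force: [-0.5, 0.0, 5.5]
opening: 0.006
grip_force: 2.4
```

```bash
python3 -m inch '[[0,0,0,0,0,0.1,1],[0,0,0,0,0,0,1],[0,0,0,0,0,0,1]]';python3 lid.py; python3 -m inch '[[0,0,0,0,0,-2,1],[0,0,0,0,0,-4,1],[0,0,0,0,0,-5,1],[0,0,0,0,0,-5,1],[0,0,0,0,0,0,1],[0,0,0,0,0,0,1]]'
python3 - <<'E'
exec(open("lid.py").read()); save(p,"pics/s5.png")
S=p
og=(r>130)&(g>50)&(g<175)&(b<90)&(np.hypot(P[:,0]-508,P[:,1]-173)<30)&(P[:,2]>252);print(P[og].mean(0).round(1))
cv2.imwrite("pics/end.png",cv2.resize(p["img"][120:390,180:480,::-1],None,fx=2,fy=2))
E
```

```text
t: 33.52
eef_pos: [527.8, -115.9, 102.3]
tcp_rot: [3.141, -0.001, -0.145]
ft_force: [-3.7, 1.2, 14.8]
opening: 0.001
grip_force: 7.4
-60 49 [-47.   3.] [135.4 138.1 140.3]
-45 151 [-38.   4.] [136.5 138.5 141.2]
-30 100 [-23.  17.] [134.9 138.4 139.8]
-15 100 [-7. 21.] [136.2 138.5 140.1]
0 126 [ 8. 12.] [136.6 138.5 140.4]
15 129 [22. 11.] [135.5 138.4 140.3]
30 72 [34. 13.] [135.8 138.5 140.3]
finger low [140.89013902 141.5741102  141.84529817 141.92466819 142.04274987]
t: 34.33
eef_pos: [527.1, -115.6, 260.3]
tcp_rot: [-3.141, 0.001, -0.145]
ft_force: [-0.4, 0.8, 0.2]
opening: 0.006
grip_force: 0.0
-60 45 [-47.   3.] [134.5 138.  140.2]
-45 163 [-37.   3.] [136.4 138.4 140.2]
-30 161 [-23.   3.] [136.5 138.5 140.3]
-15 152 [-8.  4.] [136.7 138.5 140. ]
0 156 [8. 3.] [136.8 138.4 139.9]
15 148 [23.  5.] [136.3 138.4 140.2]
30 84 [35.  4.] [136.8 138.3 139.9]
finger low [296.89516982 297.52901189 297.75496476 297.82077957 297.91429185]
[506.8 175.6 254.9]
```

View pics/end.png

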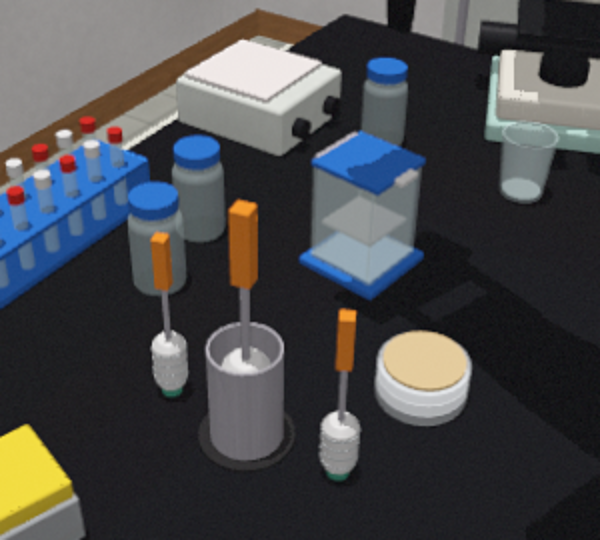

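The lid lies flat on the jar (370,162), level at 138.4 mm. The brush is upright in the beaker (245,260), and the bystanders in this crop are where they were. Handing in.

```bash
python3 -c "
from cell import env
print(env.job_done())"
```

```text
the job is handed in; nothing more can be done
None
```

I handed the job in at about 34 s: four scrub strokes with the tip pressed in on the plate, then the brush set back upright in the steel beaker, then the lid closed flat; no verdict came back.

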